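# Close the cover of a bench dust filter box with its draw latch

## Robot

A 6-joint arm with a two-finger parallel gripper is mounted at the origin on the work surface. World frame = base frame: x ahead of the robot, y to its left, z up, the work surface at z = 0. Lengths are in m, angles in rad, forces in N, time in s.
With the tool pointing down it reaches from about 0.2 to 0.875 m from the base axis. Payload 3.4 kg.
Tool frame: the origin (TCP) lies between the finger pads; the fingertips stand 25 mm ahead of it and the grasp point (between the pads) lies 6 mm ahead of it (r.nose_length is the z of the fingertips in the tool frame, in m); z points along the fingers, y is the line along which they close (so a half turn about z gives the same grasp; the last joint's range is limited). The gripper opens to 94 mm and grips with 3 to 60 N. Pads are 16 mm wide; open, the fingers measure 119 mm over their backs; the gripper's body (75 mm by 177 mm) begins 78 mm behind the grasp point.
Start: joints at [1.005, 0.276, 1.505, -0, 1.361, -0.121], TCP at [0.247, 0.519, 0.196] pointing down, gripper open.
Joint ranges: [-2.89, 2.89], [-0.75, 2.08], [0.22, 2.7], [-1.18, 4.32], [0.11, 2.71], [-2.7, 2.7]. Speed limits (rad/s): [2.57, 2.57, 3.14, 3.14, 3.14, 3.14].

## Interface

Orientations are given as a unit quaternion [w, x, y, z].
In Python, from plant import r, gripper_to, inverse_kinematics, vision, models, telemetry gives the robot as it stands. Calls block until the motion is done:
- r.move_to(position, orientation): joint-space move of the TCP to a pose.
- r.move_l(position, rot=None, vel=0.15, guard=None): straight line of the TCP; rot=None keeps the orientation; vel is the mean speed in m/s. With guard (N) it stops when the force on the tool has changed by that much, and returns True; else False.
- r.movej(angles): joint-space move.
- gripper_to(opening, f_grip=None): finger opening in m; f_grip is the grip in N (None keeps the last); returns when the fingers have stopped.
- r.hold(seconds).
- inverse_kinematics(position, orientation): joint angles nearest the present ones, or None.
- vision.snapshot(name): name is "scene" or "top" or "wrist"; returns the picture (480x640x3 uint8, red, green, blue); there is no depth.
- vision.get_calibration(name): a dict with "fx", "fy", "cx", "cy" (pixels), "position" and "orientation" of the camera in the world. Camera axes: x right, y down, z forward; pixel columns grow to the right and rows downward; lengths in m; the calibration is good to about 2 mm. A picture is of the moment at which its call begins: read the wrist's pose just before it. get_calibration takes no time and is no camera call; for the wrist camera it gives the pose at the moment of the call.
A pose or a line that the arm cannot do raises r.PlanningError and nothing moves.
- r.sign_off(): hands the job in; it is judged then, once.
Trained networks look in the newest picture that a camera, given by its name, has taken for a name from the list of things; names that differ only in an ending like _2 or _b are one class to them, and where a whole thing is asked for, a point or a joint stands for the part that bears it (a point fixed in the world has none). Each returns a list of dicts, best first, with "score" (0 to 1); they miss things now and then, are a little off and sometimes report something else, mostly with a low value. They report only what shows in the picture. A call takes as long as a camera call.
- models.boxes_of(thing, camera): "at" ([x, y, z] in m, in world coordinates, good to about 4 mm: the middle of the surface that is visible of it).
- models.regions_of(thing, camera): "pixels" (480x640 bool, what is visible of it).
- models.mark_of(thing, camera): "at" ([x, y, z] in m, in world coordinates, good to about 4 mm: a listed point, or the origin of a listed thing).
Readings, each from a call of its own:
- telemetry.current_t(): time.
- telemetry.current_joints(): joint angles.
- telemetry.current_dq(): joint speeds.
- telemetry.current_joint_efforts(): joint torques, N m.
- telemetry.current_ee_pos(): TCP position.
- telemetry.current_tool_rot(): TCP orientation.
- telemetry.current_wrist_force(): force on the tool from outside, world axes, zero at the start.
- telemetry.current_torque(): the same for the moment, N m.
- telemetry.current_opening(): finger opening in m.
- telemetry.current_finger_force(): force on a finger pad.
Only numpy, scipy, OpenCV 4.12 (cv2) and the standard library are available. Lean on these libraries where they do the work, as an engineer would, in place of code of your own. Each camera call takes 0.05 s, during which the arm holds its last target. There are 200 camera calls.

## Task

The filter of the grey dust filter box has been cleaned: put its red cover back on and latch it. Slip the cover's plain edge under the lip at the back of the box, lay it down flat in its recess, swing the latch's wire loop over the steel hook on the cover, then press the orange lever down past centre until it lies against the box and the loop is tight. Leave the glue bottle, the clamp and the sanding block where they are.

Things in the scene. Friction and masses are not known exactly. Their poses are not given: they have to be found in the camera images.
- dust_box: Grey dust filter box, 170 (x) by 200 (y) by 110 mm, fixed; origin: centre of its underside. Latch on its -x face, hose port (40 mm out) on +y. Open top with a recess 158 x 188 mm, its floor (ledge) at z = 106, 3 mm deep at front and sides. At the back a stop face at x = 79, and a lip over x = 65 to 79, its underside 8 mm above the ledge, flared up to x = 58.
- cover: Red cover, loose, 0.4 to 0.65 kg, starts flat on the bench: plate 155 (x) by 182 (y) by 4 mm; origin: centre of the plate's underside. Its +x edge is plain and goes under the lip, its -x edge carries the steel hook (keeper). Seated, its axes match the box's, with the origin at x about 0, y about 0, z = 106 mm in the box's frame.
- cover_handle (a point): Middle of the cover's black handle: bar 12 mm square, 100 mm long along the cover's y, its centre 40 mm above the cover's underside, 22 mm clear below it between posts at y = +-44 mm. Axes as the cover's.
- keeper (a point): Where the loop's crossbar sits on the cover's steel hook: 99 mm to -x of the cover's centre, 12.5 mm above its underside. The hook is a plate 28 mm wide (y), top 2.5 mm below this point, running back to +x; its upturned tip starts 2.5 mm to -x, is 4 mm thick and rises 2.5 mm above this point. Axes as the cover's.
- bail_bar (a point): Middle of the crossbar of the latch's steel wire loop (bail): wire 5 mm thick, 46 mm wide over all along the box's y. The loop swings freely on a pin on the lever, 47.5 mm from pin to crossbar; let go while it leans outwards it falls to its stop, past upright it falls towards the cover.
- lever_end (a point): Outer end of the orange lever of the latch: 24 mm wide (along the box's y), 5 mm thick, 55 mm long from its pivot, its outer (pressed) face 6.5 mm off the pivot axis. The pivot axis lies along the box's y at x = -99, z = 84 mm in the box's frame. A curl at the end stands 4 mm proud. Closing takes about 3 N near the end, with the loop hooked.
- lever (a joint): Lever angle (rad): 0 closed, straight down along the box's front; 1.57 level, straight out from the front; 2.05 open stop. It stays where it is left until the hooked loop pulls on it. The loop's pin is 16 mm from the pivot, 0.26 rad behind the lever's direction (towards the box when closed). Hooked, the loop tightens below about 1.0 rad; dead centre is at about 0.26, below that it snaps shut.
- bail (a joint): Angle of the loop on the lever (rad), 0 when latched, growing as it swings outwards, away from the cover; stop at 2.3, where it rests at the start. The loop's lean from upright towards the cover is lever - bail - 0.08.
- bail_stretch (a joint): How far the sprung loop is stretched (m), 12 N per mm; 0 when slack, about 0.002 when latched.
- glue_bottle: White glue bottle with a brown nozzle, 60 mm across, 164 mm high, loose; origin: centre of its underside. To be left alone.
- bar_clamp: Small orange bar clamp lying on the bench, 160 x 62 x 15 mm, loose; origin near the middle of its bar, on the bench. To be left alone.
- sanding_block: Cork sanding block with a dark wooden grip, 105 x 62 x 38 mm, loose; origin: centre of its underside. To be left alone.

How it is judged:
By the outcome, as a careful person would: the job done as asked, in the order asked, and still so for the second after the job is handed in, with the robot touching nothing.
It also fails if it takes over 64 s, if anything falls off the work surface, if the arm or the gripper's body presses on something with over 40 N, if the wrist force passes 120 N, or if a joint passes its speed limit or range.

## Working session

There is one attempt and no reset: what is moved stays moved. The work goes in short steps, each a Python script; the robot and the scene stay as the last script left them, time stands still between calls to the robot, and variables do not carry over. Pictures are saved under pics/ and viewed, at most 10 in all, crops included, and the job is handed in when it is done.

```bash
ls; mkdir -p pics
cat > h.py <<'E'
import numpy as np, cv2
from scipy.spatial.transform import Rotation as R
from plant import r, gripper_to, inverse_kinematics, vision, models, telemetry
def snap(c,f=None):
    im=vision.snapshot(c)
    if f: cv2.imwrite('pics/'+f+'.png',im[:,:,::-1])
    return im
def q(M):
    x=M.as_quat(); return [x[3],x[0],x[1],x[2]]
def st():
    print('t',round(telemetry.current_t(),2),'p',np.round(telemetry.current_ee_pos(),4),'F',np.round(telemetry.current_wrist_force(),1),'M',np.round(telemetry.current_torque(),2),'op',round(float(telemetry.current_opening()),4))
E
python3 - <<'E'
from h import *
for c in ['scene','top']:
    snap(c,c+'0'); k=vision.get_calibration(c); print(c,{a:np.round(b,3) for a,b in k.items()})
    for t in ['dust_box','cover','cover_handle','keeper','bail_bar','lever_end','glue_bottle','bar_clamp','sanding_block']:
        m=models.mark_of(t,c); print(t,[(np.round(d['at'],3),round(d['score'],2)) for d in m[:2]])
st()
E
```

```text
pics
scene {'fx': np.float64(493.86), 'fy': np.float64(493.86), 'cx': np.float64(315.235), 'cy': np.float64(242.828), 'position': array([ 1.326, -0.28 ,  1.121]), 'orientation': array([-0.271,  0.767,  0.55 , -0.189])}
dust_box [(array([ 0.614,  0.096, -0.004]), 0.9)]
cover [(array([ 0.476, -0.313,  0.005]), 0.75)]
cover_handle [(array([ 0.478, -0.31 ,  0.04 ]), 0.96), (array([ 0.393, -0.368,  0.015]), 0.45)]
keeper [(array([ 0.767, -0.071, -0.001]), 0.15)]
bail_bar [(array([ 0.391, -0.364,  0.016]), 0.65), (array([ 0.54 , -0.016,  0.132]), 0.52)]
lever_end [(array([ 0.53 , -0.031,  0.102]), 0.78), (array([ 0.478, -0.314,  0.041]), 0.58)]
glue_bottle [(array([ 0.77, -0.07, -0.  ]), 0.71)]
bar_clamp [(array([0.439, 0.4  , 0.   ]), 0.86)]
sanding_block [(array([ 0.686, -0.322, -0.001]), 0.61), (array([ 0.437,  0.401, -0.001]), 0.44)]
top {'fx': np.float64(452.969), 'fy': np.float64(452.969), 'cx': np.float64(325.062), 'cy': np.float64(236.288), 'position': array([0.45 , 0.004, 1.028]), 'orientation': array([-0.049,  0.709, -0.702,  0.05 ])}
dust_box [(array([ 0.612,  0.094, -0.   ]), 0.78)]
cover [(array([ 0.474, -0.311, -0.004]), 0.59)]
cover_handle [(array([ 0.474, -0.313,  0.038]), 0.81)]
keeper [(array([ 0.395, -0.37 ,  0.012]), 0.74)]
bail_bar [(array([ 0.539, -0.015,  0.129]), 0.57)]
lever_end [(array([ 0.533, -0.029,  0.11 ]), 0.89)]
glue_bottle [(array([ 0.768, -0.065, -0.001]), 0.56)]
bar_clamp [(array([ 0.44 ,  0.4  , -0.004]), 0.91)]
sanding_block [(array([ 0.768, -0.068, -0.   ]), 0.35)]
t 1.0 p [0.2474 0.5191 0.1961] F [-0.7 -0.3  0.2] M [-0.04 -0.01 -0.02] op 0.0938
```

View pics/scene0.png

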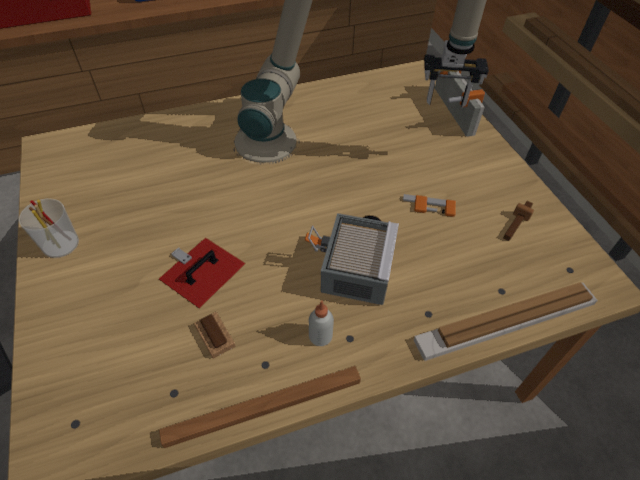

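View pics/top0.png

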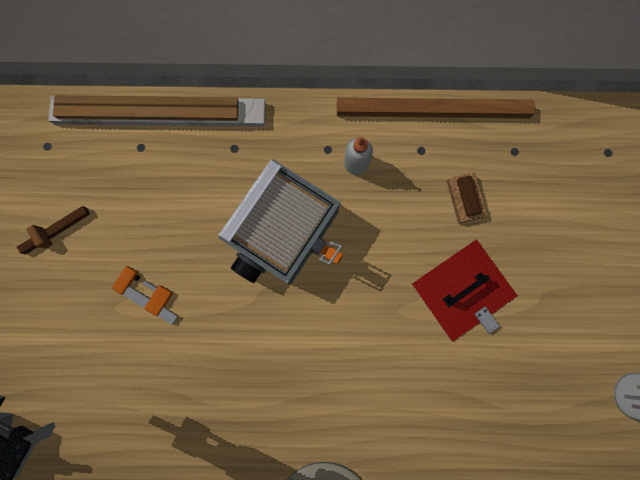

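The scene shows the box at (360,255), its latch at (318,240), and the cover at (200,270) with the keeper towards the upper left. The top view shows the latch at (330,252), the cover at (465,290) and the keeper at (487,320). Next I'll take wrist views of both.

```bash
cat >> h.py <<'E'
def down(psi): return R.from_euler('z',psi)*R.from_euler('x',np.pi)
def back(c,uv,z,k=None):
    k=k or vision.get_calibration(c); o=k['orientation']; M=R.from_quat([o[1],o[2],o[3],o[0]])
    uv=np.atleast_2d(np.array(uv,float)); d=M.apply(np.c_[(uv[:,0]-k['cx'])/k['fx'],(uv[:,1]-k['cy'])/k['fy'],np.ones(len(uv))])
    p=np.array(k['position']); return p+d*((z-p[2])/d[:,2])[:,None]
def proj(k,P):
    o=k['orientation']; M=R.from_quat([o[1],o[2],o[3],o[0]]); d=M.inv().apply(np.atleast_2d(P)-k['position'])
    return np.c_[k['fx']*d[:,0]/d[:,2]+k['cx'],k['fy']*d[:,1]/d[:,2]+k['cy']]
E
python3 - <<'E'
from h import *
import json
for psi in [146,-34]:
    j=inverse_kinematics([0.60,0.08,0.40],q(down(np.deg2rad(psi)))); print(psi,None if j is None else np.round(j,2))
for psi in [125,-55]:
    j=inverse_kinematics([0.475,-.312,0.30],q(down(np.deg2rad(psi)))); print(psi,None if j is None else np.round(j,2))
k=vision.get_calibration('wrist'); p=np.array(telemetry.current_ee_pos()); o=telemetry.current_tool_rot(); T=R.from_quat([o[1],o[2],o[3],o[0]])
w=k['orientation']; W=R.from_quat([w[1],w[2],w[3],w[0]])
print('cam in tool',np.round(T.inv().apply(k['position']-p),3),np.round((T.inv()*W).as_matrix(),2),k['fx'],k['cx'],k['cy'])
print('tool psi',np.rad2deg((T*R.from_euler('x',np.pi)).as_euler('zyx')))
im=cv2.imread('pics/top0.png')
hsv=cv2.cvtColor(im,cv2.COLOR_BGR2HSV); m=((hsv[:,:,0]<8)|(hsv[:,:,0]>172))&(hsv[:,:,1]>190)&(hsv[:,:,2]>60); m[:, :400]=0; m[:230]=0
m=m.astype(np.uint8); ct=max(cv2.findContours(m,0,2)[0],key=cv2.contourArea); ra=cv2.boxPoints(cv2.minAreaRect(ct)); c=back('top',ra,0.004)[:,:2]; print(np.round(c,3),c.mean(0),[np.rad2deg(np.arctan2(*(c[i-1]-c[i])[::-1])) for i in range(4)],[np.linalg.norm(c[i-1]-c[i]) for i in range(4)])
E
```

```text
146 [ 0.02  0.29  1.    0.    1.85 -0.96]
-34 [ 0.02  0.29  1.   -0.    1.85  2.18]
125 [-0.7   0.23  1.32  0.    1.59 -1.31]
-55 [-0.7   0.23  1.32 -0.    1.59  1.83]
cam in tool [ 0.081 -0.001 -0.188] [[ 0.   -0.96 -0.28]
 [ 1.    0.   -0.  ]
 [ 0.   -0.28  0.96]] 361.58734275932585 319.29045197565904 240.57933817871992
tool psi [ 1.54513760e+02 -3.86369022e-03  4.87214087e-03]
[[ 0.489 -0.193]
 [ 0.594 -0.342]
 [ 0.465 -0.429]
 [ 0.363 -0.281]] [ 0.47756121 -0.31128986] [np.float64(-145.0050891972185), np.float64(125.23841486651142), np.float64(33.82681047823101), np.float64(-55.468210336822416)] [np.float64(0.15399612195438253), np.float64(0.1829516903511597), np.float64(0.15625919386139203), np.float64(0.1797704444672204)]
```

Run:
```python
from h import *
import pickle
r.move_to([0.60,0.085,0.30],q(down(np.deg2rad(146.5)))); k=vision.get_calibration('wrist'); snap('wrist','wbox')
print({t:[(np.round(d['at'],4),round(d['score'],2)) for d in models.mark_of(t,'wrist')[:1]] for t in ['dust_box','lever_end','bail_bar']})
r.move_to([0.476,-0.312,0.20],q(down(np.deg2rad(124.7)))); k2=vision.get_calibration('wrist'); snap('wrist','wcov')
print({t:[(np.round(d['at'],4),round(d['score'],2)) for d in models.mark_of(t,'wrist')[:1]] for t in ['cover','cover_handle','keeper']})
pickle.dump((k,k2),open('k.pkl','wb')); st()
```

```text
{'dust_box': [], 'lever_end': [(array([ 0.5318, -0.0273,  0.1073]), 0.7)], 'bail_bar': [(array([ 0.5424, -0.017 ,  0.1318]), 0.66)]}
{'cover': [(array([ 0.4715, -0.3138,  0.0005]), 0.8)], 'cover_handle': [(array([ 0.4767, -0.3113,  0.0374]), 0.6)], 'keeper': [(array([ 0.3971, -0.3668,  0.0126]), 0.66)]}
t 5.03 p [ 0.4767 -0.3113  0.2003] F [ 1.2 -0.2 -0.3] M [-0.05  0.02  0.03] op 0.094
```

View pics/wbox.png

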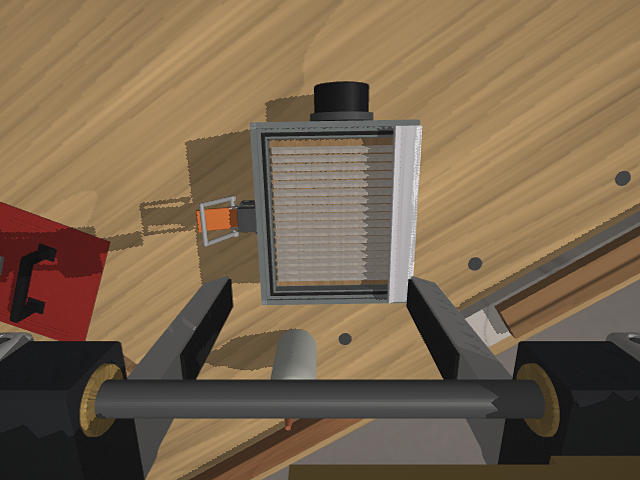

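View pics/wcov.png

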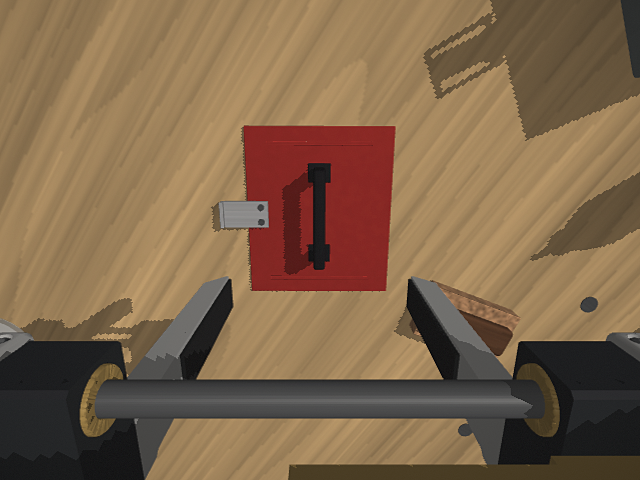

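The box view has rim corners near (252,123), (262,304) and (421,125), with the loop at (220,222). The cover view has corners near (244,126), (395,127), (386,291) and (251,290). I'll fit poses to the edges.

Run:
```python
from h import *
import pickle
k,k2=pickle.load(open('k.pkl','rb'))
im=cv2.imread('pics/wcov.png'); hsv=cv2.cvtColor(im,cv2.COLOR_BGR2HSV)
m=(((hsv[:,:,0]<8)|(hsv[:,:,0]>172))&(hsv[:,:,1]>150)).astype(np.uint8); m[:, :225]=0; m[:110]=0;m[300:]=0; m[:,410:]=0
ct=max(cv2.findContours(m,0,cv2.CHAIN_APPROX_NONE)[0],key=cv2.contourArea)[:,0].astype(float)
P=back('wrist',ct+0.0,0.004,k2)[:,:2]
from scipy.optimize import least_squares
def f(v):
    c,s=np.cos(v[2]),np.sin(v[2]); d=P-v[:2]; x=c*d[:,0]+s*d[:,1]; y=-s*d[:,0]+c*d[:,1]
    return np.maximum(abs(x)-.0775,abs(y)-.091)
a=least_squares(f,[.476,-.312,np.deg2rad(34.7)],loss='soft_l1',f_scale=.0005)
print('cover',a.x[:2],np.rad2deg(a.x[2]),'med resid mm',1e3*np.median(abs(a.fun)),len(P))
im=cv2.imread('pics/wbox.png'); cv2.imwrite('pics/wboxz.png',cv2.resize(im[110:315,190:430],None,fx=2.9,fy=2.9,interpolation=cv2.INTER_CUBIC))
```

```text
cover [ 0.47567602 -0.31147463] 34.73711182748655 med resid mm 0.9786169396666655 649
```

View pics/wboxz.png

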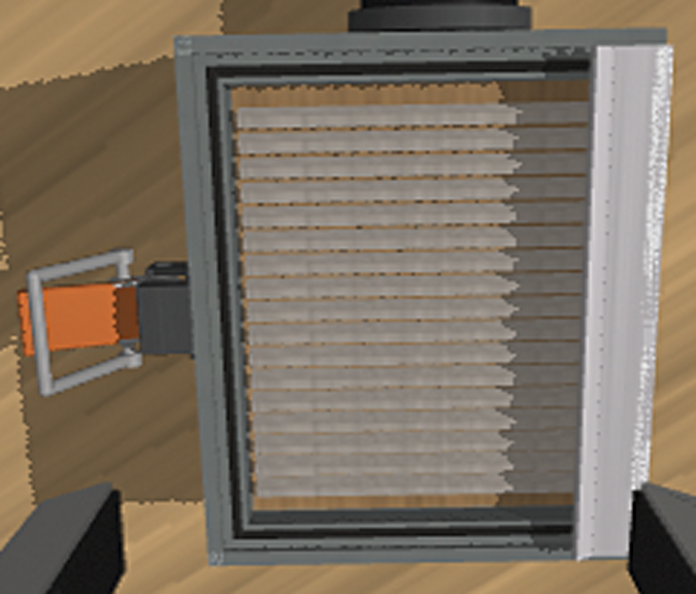

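Run:
```python
from h import *
import pickle
k,k2=pickle.load(open('k.pkl','rb'))
Z=np.array([[176,37],[210,564],[666,29]])/2.9+[190,110]
for z in (.109,.110):
    P=back('wrist',Z,z,k)[:,:2]; B=np.array([[-.085,.1],[-.085,-.1],[.085,.1]])
    print(np.linalg.norm(P[0]-P[1]),np.linalg.norm(P[0]-P[2]))
    H=(P-P.mean(0)).T@(B-B.mean(0)); U,S,V=np.linalg.svd(H); M=U@np.diag([1,np.linalg.det(U@V)])@V
    t=P.mean(0)-M@B.mean(0); print('box',t,np.rad2deg(np.arctan2(M[1,0],M[0,0])), 1e3*(P-(B@M.T+t)))
    print('inv', (np.array([[.5318,-.0273],[.5424,-.017]])-t)@M)
ang=np.deg2rad(57)
```

```text
0.19877652094884599 0.16845289754366763
box [0.61200696 0.0979073 ] 57.5804094381448 [[ 0.60991539  0.2802022 ]
 [-0.49979865  0.81510861]
 [-0.11011674 -1.09531081]]
inv [[-0.14869327  0.00058071]
 [-0.13431575 -0.00284523]]
0.19825248540005308 0.16800880431681836
box [0.61190964 0.09800757] 57.580409438144784 [[ 0.83675961  0.31134654]
 [-0.71511345  1.12751555]
 [-0.12164616 -1.43886209]]
inv [[-0.14872573  0.0004448 ]
 [-0.13434822 -0.00298115]]
```

```bash
cat >> h.py <<'E'
BX=np.array([0.612,0.0976,0.]); BY=np.deg2rad(57.55); RB=R.from_euler('z',BY)
MAP=R.from_matrix(np.array([[0,1,0],[1,0,0],[0,0,-1.]]))   # tool axes in cover frame
def covpose(pos,b,dz=.046,off=(0,0)):   # pos in box frame -> tool pose
    Rc=RB*R.from_euler('y',b); return list(BX+RB.apply(pos)+Rc.apply([off[0],off[1],dz])), q(Rc*MAP)
def edge(ex,ez,bdeg,y=0,off=(0,0)):
    b=np.deg2rad(bdeg); p=np.array([ex,y,ez])-R.from_euler('y',b).apply([.0775,0,0]); return covpose(p,b,off=off)
E
python3 - <<'E'
from h import *
th=np.deg2rad(34.74); c=np.array([.4757,-.3115]); Q=q(down(th+np.pi/2))
r.move_l([*c,.10],Q,vel=.2); gripper_to(.05); r.move_l([*c,.046],Q,vel=.1); gripper_to(0.0,50); st()
r.move_l([*c,.25],Q,vel=.2); r.hold(.2); k=vision.get_calibration('wrist'); im=snap('wrist','wheld'); st()
p=np.array(telemetry.current_ee_pos())
hsv=cv2.cvtColor(im,cv2.COLOR_RGB2HSV); m=(((hsv[:,:,0]<8)|(hsv[:,:,0]>172))&(hsv[:,:,1]>150)).astype(np.uint8)
ct=max(cv2.findContours(m,0,cv2.CHAIN_APPROX_NONE)[0],key=cv2.contourArea)[:,0].astype(float)
P=back('wrist',ct,p[2]-.042,k)[:,:2]; d=(P-p[:2]); x=d@[np.cos(th),np.sin(th)]; y=d@[-np.sin(th),np.cos(th)]
print('held extents x',np.percentile(x,[1,50,99]),'y',y.max(),'  front/back edge angle', )
s=(x>-.07)&(x<.07)&(y>.05); a=np.polyfit(x[s],y[s],1); print('top edge y at x=0',a[1],'slope deg',np.rad2deg(a[0]))
E
```

```text
t 8.06 p [ 0.4757 -0.3115  0.046 ] F [0.3 0.  0.2] M [-0.06  0.05 -0.  ] op 0.0004
t 9.47 p [ 0.4754 -0.3113  0.2491] F [-0.3  0.5  0.4] M [-0.04  0.07  0.02] op 0.0007
held extents x [-0.04155149 -0.00599953  0.04050304] y 0.08532610653732749   front/back edge angle
top edge y at x=0 0.07718757432241806 slope deg -0.11543156017796306
```

View pics/wheld.png

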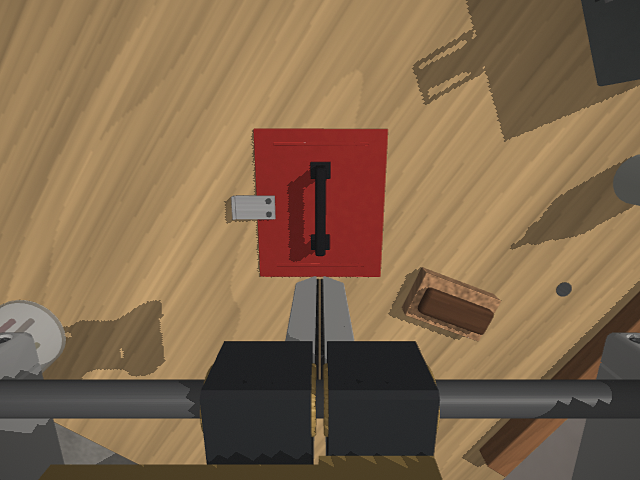

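The held view shows the cover still on the bench, with the handle at (320,208) and the fingers closed on nothing, so the grasp missed. I'll go down again and look at it before closing.

Run:
```python
from h import *
print('nose',r.nose_length)
th=np.deg2rad(34.74); c=np.array([.4757,-.3115]); Q=q(down(th+np.pi/2))
gripper_to(.05); r.move_l([*c,.046],Q,vel=.25); st()
a=snap('scene'); k=vision.get_calibration('scene'); print(proj(k,[[*c,.04],[*c,.021]]))
w=snap('wrist')
print(gripper_to(.004,20)); st(); print(telemetry.current_finger_force()); w2=snap('wrist'); a2=snap('scene')
f=lambda a:cv2.resize(a[190:310,150:260],(400,436),interpolation=cv2.INTER_CUBIC)
g=lambda w:cv2.resize(w[100:420,150:490],(400,160*2-56+0))
o=np.vstack([np.hstack([f(a),f(a2)])[:330],np.hstack([g(w),g(w2)])]); print(o.shape); cv2.imwrite('pics/g1.png',o[:600,:,::-1])
```

```text
nose 0.025
t 11.34 p [ 0.4765 -0.3122  0.047 ] F [-0.4  0.9  0. ] M [ 0.   -0.    0.01] op 0.05
[[199.63393495 261.58729166]
 [200.8535744  265.70189867]]
False
t 12.29 p [ 0.4757 -0.3115  0.046 ] F [-0.  -0.4 -0.6] M [ 0.03 -0.02  0.01] op 0.0042
0.0
(594, 800, 3)
```

View pics/g1.png

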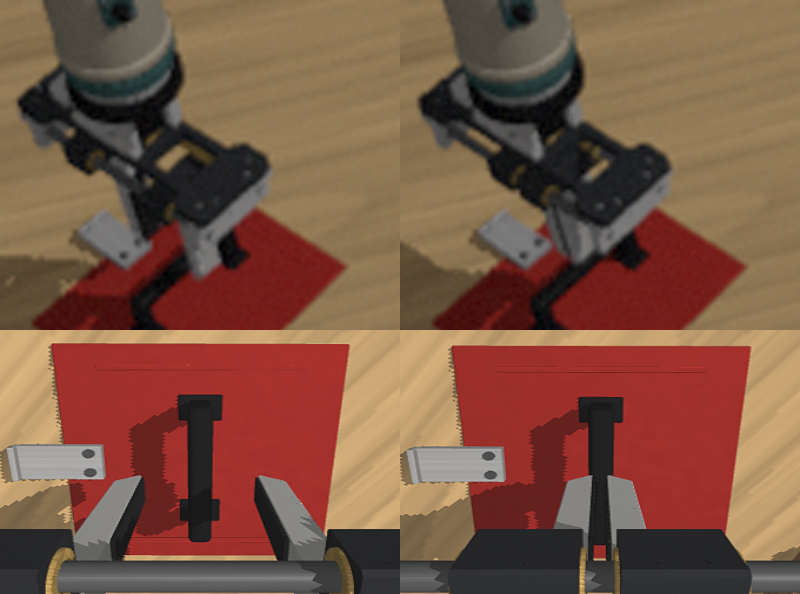

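In the wrist and scene views the fingertips sit over the bar, not around it. They look 25–30 mm shorter than the stated nose length. I'll find out by touching the bar gently with the fingers closed.

Run:
```python
from h import *
th=np.deg2rad(34.74); c=np.array([.4757,-.3115]); Q=q(down(th+np.pi/2))
gripper_to(0); print(r.move_l([*c,.015],Q,vel=.04,guard=4)); st()
```

```text
True
t 13.07 p [ 0.476  -0.3118  0.0368] F [-0.6  0.2  5.3] M [0.04 0.09 0.02] op 0.0004
```

The touch puts the fingertips at tool z ≈ −9 mm instead of +25 mm, which matches the images. I'll correct for that and grasp again.

```bash
sed -i 's/dz=.046/dz=.012/' h.py; echo "NOSE=-.009" >> h.py
python3 - <<'E'
from h import *
th=np.deg2rad(34.74); c=np.array([.4757,-.3115]); Q=q(down(th+np.pi/2))
r.move_l([*c,.055],Q,vel=.2); gripper_to(.04); print(r.move_l([*c,.012],Q,vel=.1,guard=6)); gripper_to(0.0,50); st()
if telemetry.current_opening()<.008: raise SystemExit
r.move_l([*c,.25],Q,vel=.25); r.hold(.15); k=vision.get_calibration('wrist'); im=snap('wrist','wheld2'); st()
p=np.array(telemetry.current_ee_pos())
hsv=cv2.cvtColor(im,cv2.COLOR_RGB2HSV); m=(((hsv[:,:,0]<8)|(hsv[:,:,0]>172))&(hsv[:,:,1]>150)).astype(np.uint8)
ct=max(cv2.findContours(m,0,cv2.CHAIN_APPROX_NONE)[0],key=cv2.contourArea)[:,0].astype(float)
P=back('wrist',ct,p[2]-.008,k)[:,:2]; d=(P-p[:2]); x=d@[np.cos(th),np.sin(th)]; y=d@[-np.sin(th),np.cos(th)]
s=(x>-.065)&(x<.065)&(y>.08); a=np.polyfit(x[s],y[s],1); print('top edge y0',a[1],'slope deg',np.rad2deg(a[0]),s.sum())
for sg in (-1,1):
    s=(sg*x>.07)&(y>-.0)&(y<.08); s&=abs(abs(x)-.0775)<.006; a=np.polyfit(y[s],x[s],1); print('edge x0',a[1],'deg',np.rad2deg(a[0]),s.sum())
E
```

```text
False
t 15.24 p [ 0.4761 -0.3116  0.0124] F [-0.4  0.2  2. ] M [ 0.05 -0.09 -0.04] op 0.0114
t 16.54 p [ 0.4751 -0.311   0.2484] F [ 0.1 -0.7 -5. ] M [-0.05 -0.01  0.02] op 0.0118
top edge y0 0.09101089558197872 slope deg 0.06366018865899357 252
edge x0 -0.07636352597597562 deg -0.9981492841556105 127
edge x0 0.07541161411255233 deg 0.0524328245460179 143
```

View pics/wheld2.png

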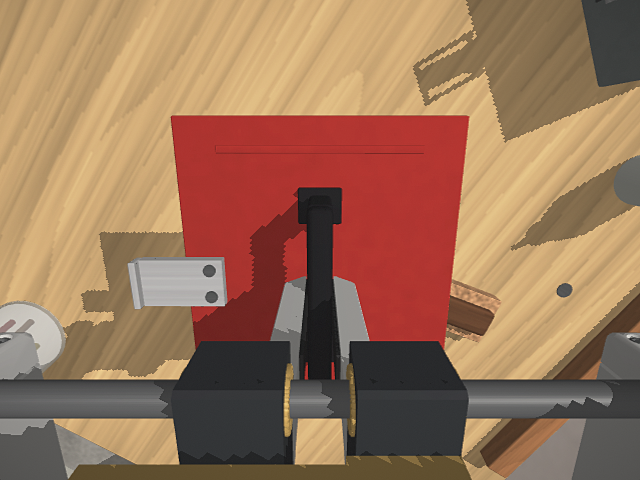

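The cover is now held at the bar near (320,260), level and centred. Next is the insertion under the lip.

Run:
```python
from h import *
r.move_to(*edge(.040,.150,12)); st()
r.move_l(*edge(.050,.1095,12),vel=.12); st()
print(r.move_l(*edge(.064,.1085,10),vel=.05,guard=8)); st()
print(r.move_l(*edge(.073,.1077,6),vel=.04,guard=8)); st()
print(r.move_l(*edge(.083,.1077,6),vel=.03,guard=6)); st()
snap('wrist','wins')
p=np.array(telemetry.current_ee_pos()); e=np.array(edge(.0775,.1077,6)[0]); print('rel to nominal, box mm',1e3*RB.inv().apply(p-e))
```

```text
t 18.06 p [0.5944 0.0682 0.1782] F [-0.5  0.2 -4.8] M [ 0.23 -0.15 -0.02] op 0.0115
t 18.56 p [0.5995 0.0771 0.1374] F [-0.5 -0.2 -3.7] M [ 0.25 -0.16 -0.03] op 0.0111
False
t 18.98 p [0.6066 0.0889 0.1342] F [ 1.  -0.9 -4.3] M [ 0.2  -0.11  0.11] op 0.0114
False
t 19.38 p [0.6102 0.0948 0.1279] F [ 1.1 -0.1 -4.7] M [ 0.11 -0.14  0.05] op 0.0117
True
t 19.68 p [0.613  0.1004 0.1267] F [ 0.1 -0.5 -4. ] M [ 0.13 -0.07  0.03] op 0.0117
rel to nominal, box mm [ 1.00284617  0.88097575 -1.57910576]
```

View pics/wins.png

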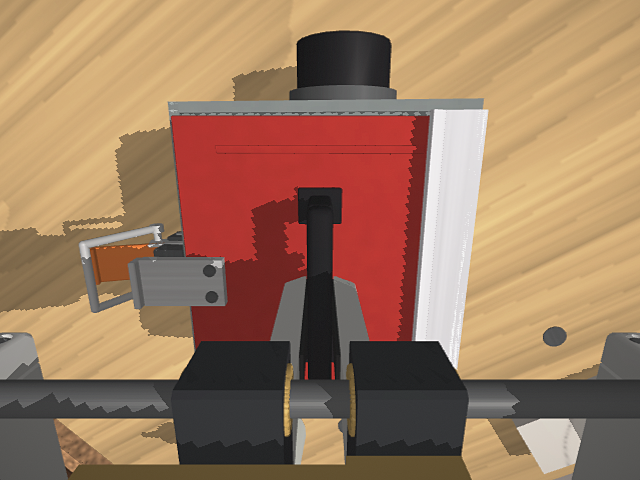

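The cover's edge is under the lip at about (425,200), and the hook is well inside the loop. Laying it flat.

Run:
```python
from h import *
print(r.move_l(*edge(.0780,.1070,3),vel=.03,guard=10)); st()
print(r.move_l(*edge(.0780,.1066,0),vel=.03,guard=10)); st()
print(r.move_l(*edge(.0780,.1040,0),vel=.02,guard=5)); st()
p=np.array(telemetry.current_ee_pos()); print('cover org z',p[2]-.012, 'box', RB.inv().apply(p-BX))
gripper_to(.03); st()
p,Q=edge(.078,.106,0); p[2]+=.09; r.move_l(p,Q,vel=.2); snap('wrist','wseat'); 
print({t:[(np.round(RB.inv().apply(np.array(d['at'])-BX),4),round(d['score'],2)) for d in models.mark_of(t,'wrist')[:1]] for t in ['cover','keeper','cover_handle','bail_bar','lever_end']}); st()
```

```text
False
t 19.98 p [0.6121 0.0983 0.1227] F [ 0.  -0.5 -3.7] M [ 0.13 -0.03 -0.02] op 0.0115
False
t 20.27 p [0.6124 0.098  0.1185] F [-0.4  0.9 -3.9] M [-0.03  0.   -0.  ] op 0.0117
True
t 20.48 p [0.6125 0.0982 0.1184] F [-0.1  0.4  3.9] M [-0.03 -0.02  0.09] op 0.0112
cover org z 0.10639220924228578 box [ 0.00073735 -0.00011961  0.11839221]
t 20.99 p [0.6105 0.0975 0.1164] F [-0.3  0.5  0.3] M [ 0.02 -0.04 -0.  ] op 0.0301
{'cover': [(array([-0.0034,  0.0012,  0.1031]), 0.73)], 'keeper': [(array([-0.099 ,  0.0006,  0.1174]), 0.92)], 'cover_handle': [(array([0.0003, 0.0012, 0.1487]), 0.73)], 'bail_bar': [(array([-0.131 ,  0.001 ,  0.1289]), 0.84)], 'lever_end': [(array([-0.1473,  0.0006,  0.1062]), 0.86)]}
t 21.9 p [0.6116 0.098  0.2066] F [0.1 0.1 0.3] M [0.06 0.01 0.01] op 0.03
```

View pics/wseat.png

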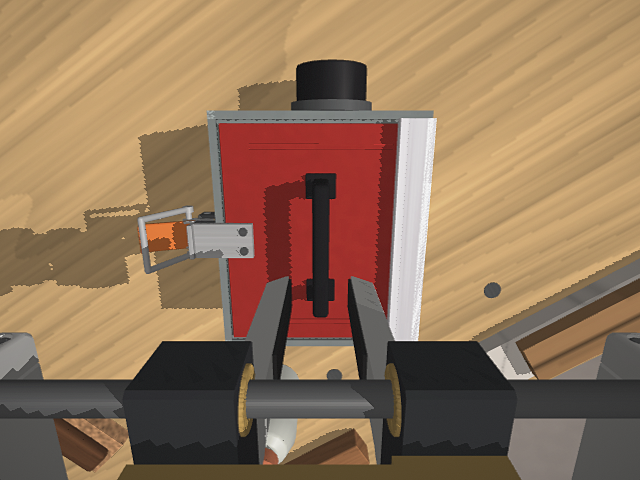

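The cover is seated flat and the keeper reads (−99, 0.6, 117) mm. The loop is at about (165,240), still leaning outwards. Next I swing the loop over and check reach for the lever press.

```bash
cat >> h.py <<'E'
def tip(x,z,phi=0,opt='A',y=0):   # fingertip at box (x,y,z), tool z tilted phi(deg) toward box +x
    T=RB*R.from_euler('y',-np.deg2rad(phi))*(MAP if opt=='A' else MAP*R.from_euler('z',np.pi/2 if opt=='B' else -np.pi/2))
    return list(BX+RB.apply([x,y,z])-T.apply([0,0,NOSE])), q(T)
def face(a,rr,off): # point on the lever's outer face
    return np.array([-.099,.084])+rr*np.array([-np.sin(a),-np.cos(a)])+off*np.array([-np.cos(a),np.sin(a)])
E
python3 - <<'E'
from h import *
for o in 'ABC':
    print(o,[(np.round(j,2) if (j:=inverse_kinematics(*tip(*face(a,.044,.0065),f,o))) is not None else None) for a,f in [(2.05,0),(1.2,15),(.6,30),(.1,45)]])
    print(RB.apply([0,0,0]), (RB.inv()*R.from_quat(np.roll(tip(0,0,0,o)[1],-1))).as_matrix()[:,0])
gripper_to(0)
r.move_to(*tip(-.153,.17)); r.move_l(*tip(-.153,.125),vel=.15); st()
print(r.move_l(*tip(-.118,.126),vel=.08,guard=12)); st()
print(r.move_l(*tip(-.107,.1265),vel=.08,guard=12)); st()
r.move_l(*tip(-.125,.18),vel=.2); snap('wrist','wbail')
print({t:[(np.round(RB.inv().apply(np.array(d['at'])-BX),4),round(d['score'],2)) for d in models.mark_of(t,'wrist')[:1]] for t in ['keeper','bail_bar','lever_end']}); st()
E
```

```text
A [array([-0.16,  0.29,  1.73, -0.  ,  1.12, -1.16]), array([-0.36,  0.28,  1.89,  0.32,  0.94, -1.55]), array([-0.53,  0.34,  2.01,  0.69,  0.9 , -2.01]), array([-0.66,  0.46,  2.1 ,  1.01,  0.99, -2.42])]
[0. 0. 0.] [-2.22044605e-16  1.00000000e+00  0.00000000e+00]
B [array([-0.16,  0.29,  1.73, -0.  ,  1.12,  0.41]), array([-0.36,  0.28,  1.89,  0.32,  0.94,  0.02]), array([-0.53,  0.34,  2.01,  0.69,  0.9 , -0.44]), array([-0.66,  0.46,  2.1 ,  1.01,  0.99, -0.85])]
[0. 0. 0.] [1.00000000e+00 1.11022302e-16 0.00000000e+00]
C [None, None, array([-0.53,  0.34,  2.01,  0.69,  0.9 ,  2.7 ]), array([-0.66,  0.46,  2.1 ,  1.01,  0.99,  2.29])]
[0. 0. 0.] [-1.00000000e+00  2.22044605e-16  0.00000000e+00]
t 23.65 p [ 0.531  -0.0306  0.1162] F [-1.2  0.5  0.3] M [0.01 0.05 0.01] op 0.0005
False
t 24.24 p [ 0.5486 -0.0016  0.1168] F [-0.   0.1  0.7] M [-0.05  0.05  0.  ] op 0.0004
False
t 24.53 p [0.5548 0.0075 0.1175] F [ 0.1 -0.3 -0.3] M [-0.04  0.05  0.03] op 0.0007
{'keeper': [(array([-0.0966, -0.0007,  0.1188]), 0.85)], 'bail_bar': [(array([-0.0833, -0.0014,  0.1194]), 0.69)], 'lever_end': [(array([-0.1538, -0.0008,  0.0909]), 0.94)]}
t 25.17 p [ 0.544  -0.0075  0.1695] F [-0.8 -0.2  0.4] M [-0.   -0.   -0.01] op 0.0006
```

View pics/wbail.png

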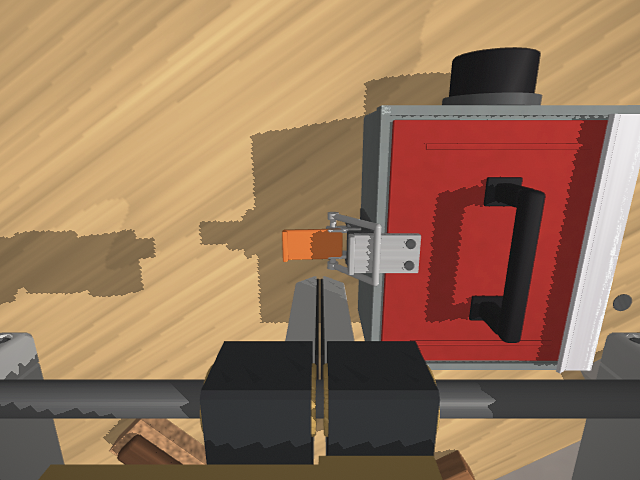

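The loop's bar now lies on the hook plate behind the upturned tip, at about (377,250). I'll press the lever down along its arc, checking the loop midway with the networks only.

```bash
cat >> h.py <<'E'
def press(a,lift=0):
    phi=np.clip(np.pi/2-a,0,np.deg2rad(50)); c=face(a,.034,.0065+lift)-.008*np.array([np.cos(phi),np.sin(phi)])
    return tip(c[0],c[1],np.rad2deg(phi),'B')
def marks(c,ts):
    print(c,{t:[(np.round(RB.inv().apply(np.array(d['at'])-BX),4),round(d['score'],2)) for d in models.mark_of(t,c)[:1]] for t in ts})
E
python3 - <<'E'
from h import *
for a in np.arange(1.8,-.05,-.15): assert inverse_kinematics(*press(a)) is not None,a
r.move_to(*press(1.8,.03)); st()
for a in np.arange(1.8,1.0,-.2):
    g=r.move_l(*press(a),vel=.08,guard=12); print(round(a,2),g)
    if g: break
st()
for c in ('scene','top','wrist'): snap(c); marks(c,['keeper','bail_bar','lever_end'])
E
```

```text
t 26.56 p [ 0.5413 -0.0136  0.1182] F [-0.2 -0.5 -0.3] M [-0.06  0.09  0.02] op 0.0005
1.8 False
1.6 False
1.4 False
1.2 False
t 28.1 p [ 0.539  -0.0184  0.0671] F [1.7 1.5 2. ] M [ 0.1  -0.21 -0.08] op 0.0003
scene {'keeper': [(array([-0.0988,  0.0014,  0.1193]), 0.68)], 'bail_bar': [(array([-0.0909,  0.0021,  0.1197]), 0.4)], 'lever_end': [(array([-0.1537, -0.0027,  0.0642]), 0.61)]}
top {'keeper': [(array([-0.0975, -0.0013,  0.1198]), 0.97)], 'bail_bar': [(array([-0.0884, -0.0025,  0.1193]), 0.58)], 'lever_end': [(array([-0.1513,  0.0023,  0.0683]), 0.81)]}
wrist {'keeper': [(array([-0.0986, -0.0028,  0.1188]), 0.78)], 'bail_bar': [(array([-0.0851, -0.0022,  0.1222]), 0.66)], 'lever_end': []}
```

Run:
```python
from h import *
for a in [1.05,.9,.75,.6,.45,.3,.2,.1,.0]:
    g=r.move_l(*press(a),vel=.06,guard=20); print(a,g,np.round(telemetry.current_wrist_force(),1))
    if g: break
st()
p,Q=press(.0,.06); r.move_l(p,Q,vel=.15); st()
for c in ('scene','top','wrist'): snap(c,'fin_'+c); marks(c,['keeper','bail_bar','lever_end','cover'])
```

```text
1.05 False [2.8 2.5 2.4]
0.9 False [2.6 1.7 2.9]
0.75 False [2.9 0.9 3.1]
0.6 False [2.2 0.1 1. ]
0.45 False [ 0.6 -0.4 -0.1]
0.3 False [-0.4 -0.5  0.4]
0.2 False [-0.1 -0.4 -0.4]
0.1 False [-0.3 -0.6 -0.1]
0.0 False [-0.1 -1.1  0.5]
t 31.23 p [0.5566 0.0099 0.038 ] F [-0.1 -1.1  0.5] M [-0.43  0.31 -0.09] op 0.0003
t 31.78 p [ 0.5242 -0.0404  0.0383] F [0.6 0.3 0.1] M [-0.31  0.27 -0.06] op 0.0
scene {'keeper': [(array([-0.0984,  0.0007,  0.1166]), 0.96)], 'bail_bar': [(array([-0.0915,  0.0015,  0.1209]), 0.56)], 'lever_end': [(array([-0.1041, -0.0029,  0.0249]), 0.5)], 'cover': [(array([-0.0047,  0.0011,  0.109 ]), 0.85)]}
top {'keeper': [(array([-0.0998,  0.0008,  0.1162]), 0.8)], 'bail_bar': [(array([-0.0908, -0.0013,  0.1193]), 0.57)], 'lever_end': [(array([-0.1039,  0.0016,  0.0331]), 0.43)], 'cover': [(array([-0.0018,  0.0005,  0.1029]), 0.57)]}
wrist {'keeper': [(array([-0.0986,  0.0011,  0.1161]), 0.71)], 'bail_bar': [(array([-0.088 , -0.0023,  0.1212]), 0.6)], 'lever_end': [(array([-0.0996, -0.0011,  0.028 ]), 0.79)], 'cover': [(array([-0.0026, -0.0018,  0.1064]), 0.82)]}
```

The lever end now reads as lying against the box. I'll confirm its closed position with a light touch, and find the crossbar in the top view by pixel.

Run:
```python
from h import *
r.move_l(*press(0,.006),vel=.15); g=r.move_l(*press(0,-.005),vel=.02,guard=4); p=np.array(telemetry.current_ee_pos())
print(g,'lift at contact mm (0=closed)',1e3*-(RB.inv().apply(p-np.array(press(0,0)[0])))[0]); st()
r.move_l(*press(0,.05),vel=.15); r.move_l(*tip(-.2,.2,20,'B'),vel=.25)
snap('wrist'); 
rg=models.regions_of('bail_bar','wrist'); k=vision.get_calibration('wrist')
im=snap('wrist','chk')
g=cv2.cvtColor(im,cv2.COLOR_RGB2GRAY)
xs=np.arange(-.112,-.074,.002)
for y in (-.021,-.018,.0,.018,.021):
    uv=proj(k,[BX+RB.apply([x,y,.1185]) for x in xs]).astype(int); print(y,[int(g[v,u]) if 0<=v<480 and 0<=u<640 else -1 for u,v in uv])
print('x(mm)',np.round(xs*1e3).astype(int)); marks('wrist',['bail_bar','keeper','lever_end']); st()
if rg:
    v,u=np.nonzero(rg[0]['pixels']); P=RB.inv().apply(back('wrist',np.c_[u,v],.1185,k)-BX); print(rg[0]['score'],len(u),np.percentile(P[:,0],[1,10,50,90,99]),np.percentile(P[:,1],[1,99]))
```

```text
True lift at contact mm (0=closed) -0.3849411716142961
t 33.47 p [0.5571 0.01   0.0376] F [-2.1 -3.2  2.3] M [-0.34  0.32  0.06] op 0.0005
-0.021 [56, 54, 54, 55, 54, 53, 56, 65, 72, 71, 98, 143, 112, 112, 106, 39, 69, 68, 67, 69]
-0.018 [92, 90, 73, 72, 71, 72, 71, 72, 71, 70, 109, 164, 111, 115, 106, 37, 69, 67, 67, 67]
0.0 [45, 36, 71, 66, 151, 163, 150, 152, 106, 96, 110, 169, 149, 150, 150, 150, 151, 151, 150, 150]
0.018 [92, 77, 70, 71, 72, 73, 74, 73, 72, 67, 110, 173, 108, 113, 104, 37, 70, 70, 69, 68]
0.021 [54, 64, 58, 61, 69, 73, 72, 72, 72, 70, 111, 177, 110, 112, 103, 38, 72, 70, 69, 69]
x(mm) [-112 -110 -108 -106 -104 -102 -100  -98  -96  -94  -92  -90  -88  -86
  -84  -82  -80  -78  -76  -74]
wrist {'bail_bar': [(array([-0.0868,  0.0004,  0.1186]), 0.81)], 'keeper': [(array([-0.0949, -0.0021,  0.1197]), 0.6)], 'lever_end': [(array([-0.0986, -0.0012,  0.03  ]), 0.88)]}
t 35.18 p [ 0.5058 -0.0688  0.1904] F [-0.2 -0.8 -0.6] M [-0.2   0.11 -0.01] op 0.0003
0.93 608 [-0.10970878 -0.10577101 -0.09387437 -0.09068935 -0.08989391] [-0.02171151  0.02266225]
```

The lever is fully closed. However, the crossbar stuck by friction at x ≈ −92 mm, about 6 mm short of the hook's upturned tip. I'll slide it forward into its seat with the fingertips.

```bash
cat >> h.py <<'E'
def prof(tag):
    k=vision.get_calibration('wrist'); im=snap('wrist',tag); g=cv2.cvtColor(im,cv2.COLOR_RGB2GRAY); xs=np.arange(-.112,-.074,.002)
    for y in (-.018,.018):
        uv=proj(k,[BX+RB.apply([x,y,.1185]) for x in xs]).astype(int); print(y,dict(zip(np.round(xs*1e3).astype(int).tolist(),[int(g[v,u]) for u,v in uv])))
E
python3 - <<'E'
from h import *
r.move_to(*tip(-.076,.150,0,'B')); g=r.move_l(*tip(-.076,.112,0,'B'),vel=.06,guard=3); 
zt=telemetry.current_ee_pos()[2]-NOSE; print(g,'tip z',zt); st()
r.move_l(*tip(-.076,zt+.0012,0,'B'),vel=.05)
for x in (-.082,-.085,-.0875,-.090,-.0915):
    g=r.move_l(*tip(x,zt+.0012,0,'B'),vel=.03,guard=20); print(x,g,np.round(RB.inv().apply(telemetry.current_wrist_force()),1),RB.inv().apply(np.array(telemetry.current_ee_pos())-BX)[0])
    if g: break
r.move_l(*tip(-.076,.125,0,'B'),vel=.1); r.move_l(*tip(-.076,.17,0,'B'),vel=.2); r.move_to(*tip(-.2,.2,20,'B')); prof('chk2'); st()
E
```

```text
True tip z 0.11584386542164159
t 36.38 p [0.5704 0.0325 0.1068] F [-0.  -0.4  4.2] M [-0.03  0.22 -0.  ] op 0.0005
-0.082 False [ 7.1 -0.3 -3.1] -0.07864860893493542
-0.085 False [10.6  0.8 -3.1] -0.08039296448759282
-0.0875 False [10.8  0.8 -3.3] -0.08226862739834065
-0.09 False [11.8  0.7 -3. ] -0.08440278769574448
-0.0915 False [13.2  1.9 -2.3] -0.08570736088058044
-0.018 {-112: 91, -110: 67, -108: 69, -106: 69, -104: 68, -102: 68, -100: 83, -98: 151, -96: 170, -94: 55, -92: 54, -90: 72, -88: 116, -86: 114, -84: 121, -82: 45, -80: 68, -78: 67, -76: 68, -74: 69}
0.018 {-112: 90, -110: 65, -108: 70, -106: 68, -104: 71, -102: 69, -100: 84, -98: 136, -96: 134, -94: 53, -92: 54, -90: 52, -88: 113, -86: 113, -84: 106, -82: 25, -80: 69, -78: 70, -76: 69, -74: 69}
t 39.36 p [ 0.5062 -0.0681  0.1908] F [-0.2 -0.   0.1] M [-0.19  0.13 -0.04] op 0.0006
```

The crossbar slid 6 mm forward against a steady ~11 N, so the loop is tight and now sits at the keeper. One last check, then hand in.

Run:
```python
from h import *
snap('top'); marks('top',['lever_end','bail_bar','keeper','cover']); snap('wrist'); marks('wrist',['lever_end','bail_bar'])
r.hold(.3); st(); print(r.sign_off())
```

```text
top {'lever_end': [(array([-0.0548, -0.22  , -0.001 ]), 0.74)], 'bail_bar': [(array([-9.860e-02,  1.000e-04,  1.246e-01]), 0.5)], 'keeper': [(array([-0.0983, -0.0015,  0.1207]), 0.78)], 'cover': [(array([-0.0017,  0.0004,  0.1036]), 0.56)]}
wrist {'lever_end': [(array([-0.1013, -0.0009,  0.0315]), 0.8)], 'bail_bar': [(array([-0.0961,  0.0004,  0.1188]), 0.91)]}
t 40.06 p [ 0.5063 -0.0685  0.1916] F [0.4 0.  0.3] M [-0.2   0.2   0.02] op 0.0005
the job is handed in; nothing more can be done
None
```

The cover is seated under the lip, the loop is tight on the hook and the lever is closed; I handed the job in at about 40 s without touching the bottle, clamp or sanding block, but I viewed 11 pictures, one over the limit of 10.

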